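# Scoop the walnut out of the pantry bin

## Task

Take the steel scoop that stands in the wooden pantry bin by its black upright grip, and scoop up the walnut, not the garlic bulb: push the scoop's mouth along the bin floor into the corner where the walnut lies, so that the bin's walls stop it and it rolls up into the scoop. Then lift the scoop out and set it down upright on the chopping board and let go, with the walnut still in it. Do not touch the walnut itself with the gripper.

Things in the scene. Friction and masses are not known exactly. Their poses are not given: they have to be found in the camera images.
- scoop: Steel scoop, 160 g, in the bin's near end. Origin: centre of underside; +x out of the mouth, z up. Pan 90 mm long (lip at x = +45), 72 wide; side walls 38 mm high, lower at the mouth; floor 2 mm, with a 5 mm ridge (crest at x = 37) that keeps the load in. Black upright grip 18 x 18 mm, centred at x = -40, y = 0, from 84 to 128 mm above the underside, steel cap to 132; nothing else near it at that height.
- walnut: Walnut in its brown shell, a smooth ball of 32 mm diameter, about 16 g, that rolls easily. Origin: its centre (axes arbitrary). It lies on the bin floor at the far end (+x end of the bin), near the left or the right corner; a pale garlic bulb (60 mm), not listed, lies at the other corner.
- bin: Open rectangular pantry bin of light wood, fixed to the worktop, outside 256 x 186 x 52 mm high, walls and floor 8 mm thick, so inside 240 mm along its x and 170 mm along its y, inner floor 8 mm above the origin. Origin: centre of the underside; its +x end is the one away from the robot (yaw within 20 degrees).
- board: Brown wooden chopping board, fixed, to the right of the bin. Origin: centre of the underside; 235 mm along its x, 290 mm along its y, 24 mm thick (top at z = 24 mm). It lies with its long side pointing away from the robot.
Mind the look-alikes: they are no part of the job. Of the things shaped like the scoop, the steel one is meant.

How it is judged:
On the way:
1. the walnut is in the scoop while the scoop is still down in the bin (x of walnut in the frame of scoop between -0.042 and 0.036 m and y of walnut in the frame of scoop between -0.03 and 0.03 m and z of walnut in the frame of scoop between 0.01 and 0.03 m and z of scoop in the frame of bin below 0.045 m and x of scoop in the frame of bin between -0.13 and 0.13 m and y of scoop in the frame of bin between -0.095 and 0.095 m), for 0.1 s.
At the end, for the whole second after the job is handed in: The scoop stands upright (within 10 degrees) on the chopping board, its middle over the board and its underside within 10 mm of the board's top, at rest and let go, with the walnut lying at rest in its pan (x of walnut in the frame of scoop between -0.042 and 0.036 m and y of walnut in the frame of scoop between -0.03 and 0.03 m and z of walnut in the frame of scoop between 0.01 and 0.03 m and x of scoop in the frame of board between -0.117 and 0.117 m and y of scoop in the frame of board between -0.145 and 0.145 m and z of scoop in the frame of board between 0.019 and 0.034 m and angle between scoop's own z axis and vertical below 0.17 rad and linear speed of scoop below 0.02 m/s and linear speed of walnut below 0.03 m/s); the robot touches nothing.
It fails at once if the gripper touches the walnut itself (contact force between the arm and walnut above 0.3 N).
It fails at once if the fingers touch the walnut itself (contact force between the fingers and walnut above 0.3 N).
It also fails if it takes over 48 s, if anything falls off the work surface, if the arm or the gripper's body presses on something with over 40 N, if the wrist force passes 120 N, or if a joint passes its speed limit or range.

## Robot

A 6-joint arm with a two-finger parallel gripper is mounted at the origin on a cart in front of the work surface, level with it; the furniture and walls round the work are solid. World frame = base frame: x ahead of the robot, y to its left, z up, the work surface at z = 0. Lengths are in m, angles in rad, forces in N, time in s.
With the tool pointing down it reaches from about 0.35 to 0.85 m from the base axis. Payload 8.1 kg.
Tool frame: the origin (TCP) lies on the centre line of the jaws, within the pads' length; the fingertips stand 25 mm ahead of it and the grasp point (between the pads) lies 6 mm ahead of it (env.tip_reach is the distance from the TCP to the fingertips, in m); z points along the fingers, y is the direction in which the jaws open and shut (so a half turn about z gives the same grasp; the last joint's range is limited). The gripper opens to 85 mm and grips with 20 to 120 N. Pads are 22 mm wide; open, the fingers measure 114 mm over their backs; the gripper's body (76 mm by 85 mm) begins 54 mm behind the grasp point. The pads swing forward as they close: fully open they stand 13 mm farther back than shut.
Start: joints at [1.154, 0.13, 1.488, -0, 1.523, -0.085], TCP at [0.195, 0.567, 0.256] pointing down, gripper open.
Joint ranges: [-2.96, 2.96], [-0.89, 2.26], [0.02, 2.5], [-1.34, 4.48], [0, 2.73], [-2.66, 2.66]. Speed limits (rad/s): [2.39, 2.39, 2.79, 3.14, 3.14, 3.14].

## Interface

Orientations are given as a unit quaternion [x, y, z, w].
In Python, from rig import sensors, vision, workorder, env gives the robot as it stands.
- The arm moves only by the shell command python3 -m crank 'ROWS'. ROWS is text: rows parted by semicolons, each of 5 numbers parted by spaces: the closure, from 0 (fully open) to 1 (shut), then the shift along the tool's x, y, z each as a share of 0.5 m, from -1 to 1, then the turn about the tool's z as a share of 8 degrees, from -1 to 1. A call has 1 to 5 rows; each row shifts and turns the commanded pose from where the row before left it, along the tool's axes as they then stand; what a row does not reach is not made up. A row lasts 1/8 s, in which the tool goes at most 62.5 mm and 10.7 degrees, less where a joint would pass 70% of its speed; a pose out of reach is approached as far as the arm can. A call with a number of a shift or a turn outside -1 to 1 is refused whole. A call with a gripper value outside its range is refused whole. The fingers move at their own pace and stop on an object; the grip force is fixed at half the most. Time passes only in rows, so rows that do not move let the fingers close. It gives the time, the measured TCP pose, the force and the opening at its end, in the units of the state.
- sensors.get_obs(): the state, without advancing time (a new reading comes with each control period).
- vision.capture(name): name is "scene" or "side" or "wrist"; returns a dict with "color" (480x640x3 uint8, red, green, blue), "intrinsics" (3x3 intrinsics, pixels), "rvec" (rotation vector, rad) and "tvec" (3), from world to camera coordinates, as OpenCV has them. Camera axes: x right, y down, z forward; pixel columns grow to the right and rows downward; lengths in m; the calibration is good to about 2 mm. A picture is of the moment at which its call begins. There is no depth.
- workorder.close_job(): hands the job in, once; it reports no verdict.
The state is a dict: "t": time; "joint_pos": joint angles; "joint_vel": joint speeds; "joint_efforts": joint torques, N m; "tcp_pos": TCP position; "tool_rot": TCP orientation; "wrist_force": force on the tool from outside, world axes, zero at the start; "moment": the same for the moment, N m; "width": finger opening in m.
Only numpy, scipy, OpenCV 4.12 (cv2) and the standard library are available. Lean on these libraries where they do the work, as an engineer would, in place of code of your own. Each camera call takes 0.05 s, during which the arm holds its last target.

## Working session

There is one attempt and no reset: what is moved stays moved. The work goes in short steps, Python scripts to look and compute and a shell command to move; the robot and the scene stay as the last step left them, time stands still between calls to the robot, and variables do not carry over. Pictures are saved under pics/ and viewed, and the job is handed in when it is done.

```bash
mkdir -p pics; ls
python3 - <<'E'
from rig import sensors, vision, env
import cv2
print(sensors.get_obs(), env.tip_reach)
for n in ["scene","side","wrist"]:
    c=vision.capture(n); cv2.imwrite(f"pics/{n}0.png",c["color"][:,:,::-1]); print(n,c["intrinsics"],c["rvec"],c["tvec"])
E
```

```text
pics
{'t': 0.0, 'joint_pos': array([ 1.15360967e+00,  1.31195788e-01,  1.48928763e+00, -2.34471254e-05,
        1.52300914e+00, -8.53770181e-02]), 'joint_vel': array([ 4.05664416e-04, -4.59612490e-05, -1.00328913e-03, -3.87643471e-04,
        1.14143738e-03, -1.22568636e-03]), 'joint_efforts': array([-2.97152612e-03, -5.69381118e+01, -5.00562358e+01, -5.46553401e-04,
        1.44925376e-02,  1.07181837e-07]), 'tcp_pos': array([0.19521757, 0.56681132, 0.25521913]), 'tool_rot': array([ 1.65144155e-01,  9.86268982e-01, -9.23030777e-04, -2.24859869e-04]), 'wrist_force': array([ 0.65906457, -0.19120632,  1.1728942 ]), 'moment': array([-0.04431558, -0.00813669, -0.03007711]), 'width': 0.08552133167285493} 0.025
scene [[487.33432295   0.         318.7847342 ]
 [  0.         487.33432295 243.59265402]
 [  0.           0.           1.        ]] [ 2.21844873 -0.89143604  0.38738335] [-0.35104281  0.35638626  0.56899381]
side [[445.87880091   0.         324.71483509]
 [  0.         445.87880091 241.36347086]
 [  0.           0.           1.        ]] [ 2.28902281e+00 -1.10490523e-02 -8.69624189e-04] [-0.54475655  0.11212037  0.99585642]
wrist [[389.02210006   0.         320.80258611]
 [  0.         389.02210006 234.2738542 ]
 [  0.           0.           1.        ]] [-2.33564957 -1.66617861 -0.26649595] [-0.59952865 -0.0407644   0.37966104]
```

View pics/scene0.png

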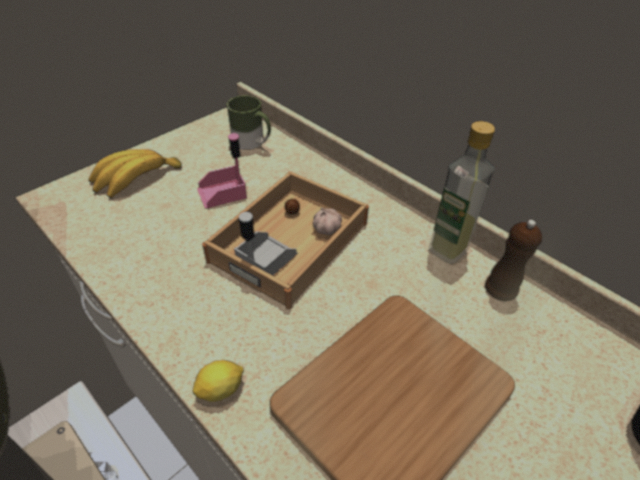

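View pics/side0.png

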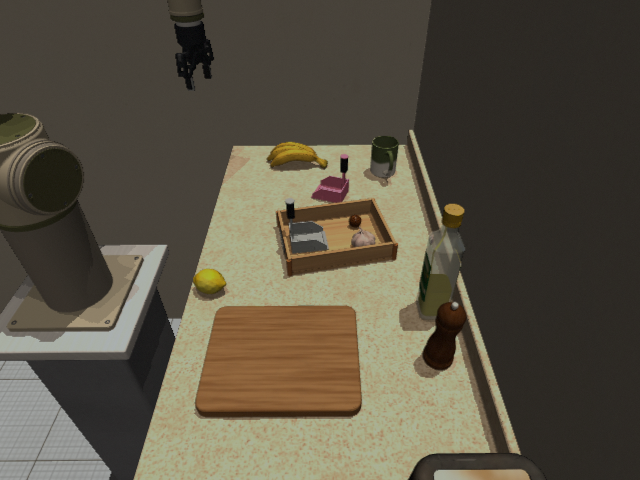

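View pics/wrist0.png

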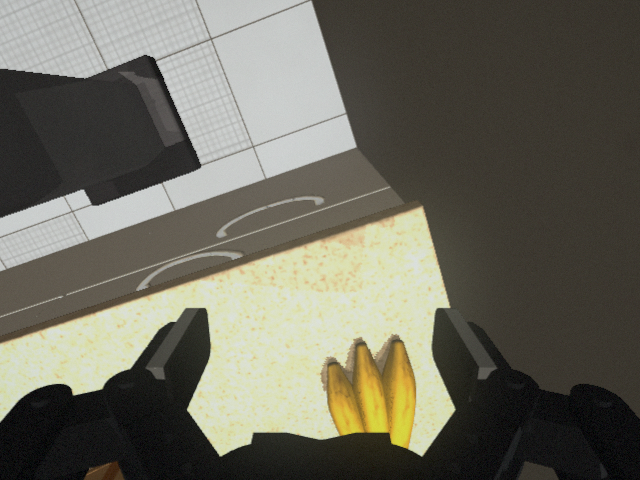

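The scene view shows the steel scoop in the bin's near end, with its grip at about (247,225). The walnut is at (292,206) in the far-left corner and the garlic at (327,221). The pink scoop at (222,185) is the look-alike, and the board lies below right. In the side view the grip is at (290,211) and the walnut at (355,221). Next I'll zoom in.

```bash
cat > h.py <<'E'
import numpy as np, cv2
from scipy.spatial.transform import Rotation as R
from rig import vision, sensors
def cap(n):
    c=vision.capture(n); c["n"]=n; return c
def ray(c,p):
    Rm=cv2.Rodrigues(np.array(c["rvec"],float))[0]; t=np.array(c["tvec"],float).ravel()
    d=Rm.T@np.linalg.inv(c["intrinsics"])@np.array([p[0],p[1],1.]); return -Rm.T@t, d/np.linalg.norm(d)
def onz(c,p,z):
    o,d=ray(c,p); return o+d*(z-o[2])/d[2]
def tri(c1,p1,c2,p2):
    o1,d1=ray(c1,p1);o2,d2=ray(c2,p2)
    s=np.linalg.lstsq(np.c_[d1,-d2],o2-o1,rcond=None)[0]
    a=o1+s[0]*d1;b=o2+s[1]*d2; return (a+b)/2,np.linalg.norm(a-b)
def proj(c,P):
    return cv2.projectPoints(np.array(P,float).reshape(-1,1,3),np.array(c["rvec"],float),np.array(c["tvec"],float),c["intrinsics"],None)[0].reshape(-1,2)
def crop(c,x0,y0,w,h,k,f):
    cv2.imwrite(f,cv2.resize(c["color"][y0:y0+h,x0:x0+w,::-1],None,fx=k,fy=k,interpolation=cv2.INTER_CUBIC))
E
python3 - <<'E'
from h import *
import pickle
s=cap("scene");d=cap("side"); pickle.dump((s,d),open("c0.pkl","wb"))
crop(s,190,165,190,140,4,"pics/s1.png"); crop(d,265,190,140,90,5,"pics/d1.png")
E
```

```text
(no output)
```

View pics/s1.png

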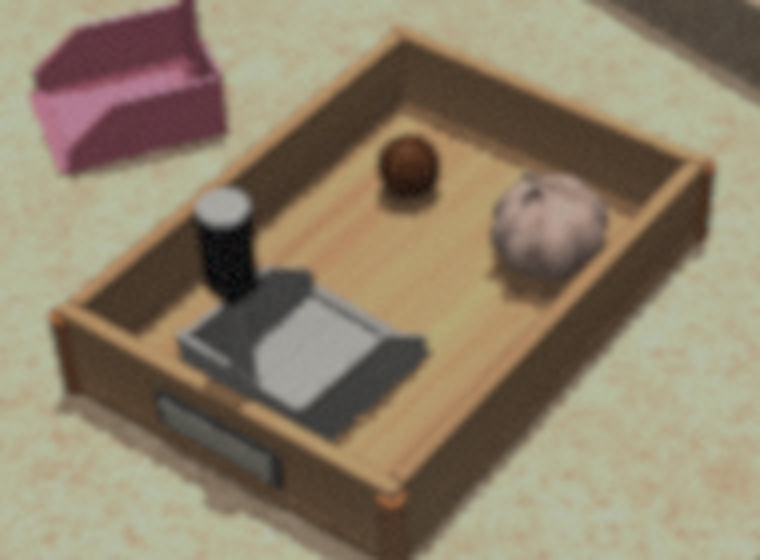

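View pics/d1.png

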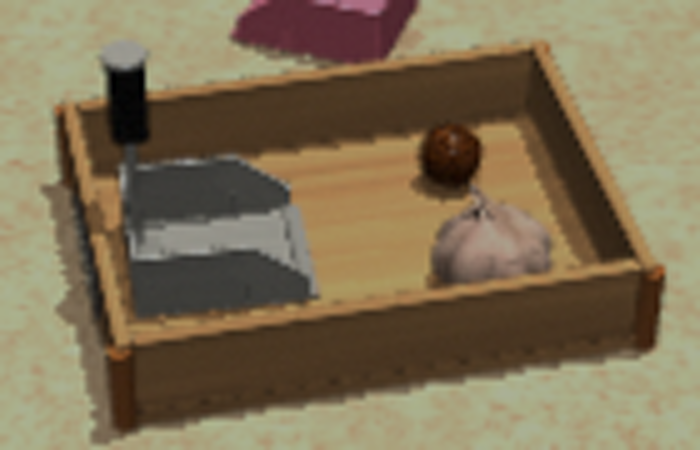

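Run:
```python
from h import *
import pickle
s,d=pickle.load(open("c0.pkl","rb"))
S=lambda x,y:(190+x/4-.375,165+y/4-.375)
D=lambda x,y:(265+x/5-.4,190+y/5-.4)
P={"FL":(S(400,30),D(543,45),.052),"FR":(S(712,160),D(660,268),.052),"NR":(S(392,497),D(120,350),.052),"NL":(S(57,313),D(62,105),.052),
"cap":(S(223,207),D(124,54),.140),"wal":(S(409,166),D(451,155),.024),"lipR":(S(428,350),D(318,298),.010)}
for k,(a,b,z) in P.items():
    p,e=tri(s,a,d,b); print(k,"tri",p.round(4),"gap",round(e,4),"sc",onz(s,a,z).round(4)[:2],"sd",onz(d,b,z).round(4)[:2])
c=[(onz(s,P[k][0],.052)+onz(d,P[k][1],.052))[:2]/2 for k in("FL","FR","NR","NL")]
c=np.array(c); ctr=c.mean(0); ax=(c[0]+c[1]-c[2]-c[3]); yaw=np.arctan2(ax[1],ax[0]); ly=(c[0]+c[3]-c[1]-c[2])
print("bin",ctr,np.degrees(yaw),np.linalg.norm(ax)/2,np.linalg.norm(ly)/2,np.degrees(np.arctan2(-ly[0],ly[1])))
rot=lambda p:np.array([[np.cos(yaw),np.sin(yaw)],[-np.sin(yaw),np.cos(yaw)]])@(p-ctr)
for k in("cap","wal","lipR"): print(k,"in bin",rot(tri(s,P[k][0],d,P[k][1])[0][:2]).round(4))
# board
for p in [(212,307),(356,307),(360,411),(198,410)]: print("board",onz(d,p,.024).round(3))
```

```text
FL tri [0.6753 0.2801 0.0468] gap 0.0001 sc [0.6708 0.2748] sd [0.6742 0.2728]
FR tri [0.713  0.097  0.0504] gap 0.0003 sc [0.7113 0.0957] sd [0.7127 0.0954]
NR tri [0.464  0.0479 0.0471] gap 0.0006 sc [0.4612 0.0445] sd [0.4647 0.0432]
NL tri [0.4252 0.2263 0.0499] gap 0.0008 sc [0.4239 0.2238] sd [0.4256 0.2242]
cap tri [0.4659 0.1472 0.1389] gap 0.0005 sc [0.465  0.1458] sd [0.4661 0.146 ]
wal tri [0.6239 0.2166 0.0237] gap 0.0003 sc [0.6238 0.2165] sd [0.6238 0.2161]
lipR tri [0.5546 0.1266 0.0077] gap 0.0016 sc [0.5538 0.1259] sd [0.5542 0.123 ]
bin [0.56806122 0.15929123] 11.551672863405939 0.25353611435479767 0.18338758610012246 12.235851693264635
cap in bin [-0.1025  0.0086]
wal in bin [0.0662 0.045 ]
lipR in bin [-0.0197 -0.0293]
board [ 0.309 -0.069  0.024]
board [ 0.609 -0.072  0.024]
board [ 0.602 -0.301  0.024]
board [ 0.327 -0.297  0.024]
```

```bash
cat >> h.py <<'E'
BC=np.array([.5682,.1595]);BY=np.radians(11.8)
def b2w(x,y): return BC+np.array([[np.cos(BY),-np.sin(BY)],[np.sin(BY),np.cos(BY)]])@[x,y]
def w2b(p): return np.array([[np.cos(BY),np.sin(BY)],[-np.sin(BY),np.cos(BY)]])@(np.array(p[:2])-BC)
def st(*targets):
    o=sensors.get_obs(); M=R.from_quat(o["tool_rot"]).as_matrix(); p=np.array(o["tcp_pos"])
    print("t",round(o["t"],2),"tcp",p.round(4),"bin",w2b(p).round(4),"yawY",np.degrees(np.arctan2(M[1,1],M[0,1])).round(2),"zax",M[:,2].round(3),"F",np.round(o["wrist_force"],1),"w",round(o["width"],4),"j6",round(o["joint_pos"][5],2))
    for t in targets: print("->",np.round(t,4),"tool shift units",(M.T@(np.array(t)-p)/.5).round(4))
E
python3 - <<'E'
from h import *
import pickle
s,d=pickle.load(open("c0.pkl","rb"))
S=lambda x,y:(190+x/4-.375,165+y/4-.375)
D=lambda x,y:(265+x/5-.4,190+y/5-.4)
for n,(a,b) in {"garlic":(S(550,225),D(492,245)),"lipRtop?":(S(428,350),D(318,298)),"rearleft wall top":(S(182,345),D(125,165))}.items():
    p,e=tri(s,a,d,b); print(n,p,e,w2b(p))
# garlic left edge on side ray
st()
E
python3 -m crank '0 0 0 0 1; 0 0 0 0 1; 0 0 0 0 1; 0 0 0 0 1; 0 0 0 0 1'
python3 -m crank '0 0 0 0 1; 0 0 0 0 1; 0 0 0 0 0.4'
python3 -c "
from h import *
st([.4655,.1465,.255])"
```

```text
garlic [0.63767587 0.13144249 0.03403426] 0.0029310783754739754 [ 0.06227001 -0.04167212]
lipRtop? [0.55458823 0.12663183 0.00773722] 0.0016106735607484691 [-0.02004553 -0.02939002]
rearleft wall top [0.45824989 0.18124347 0.04360179] 0.005873343343959789 [-0.10318013  0.04376834]
t 0.25 tcp [0.1953 0.5671 0.2558] bin [-0.2817  0.4752] yawY 70.99 zax [-0.    -0.001 -1.   ] F [-0.3 -1.1 -0.3] w 0.0853 j6 -0.09
t: 0.88
tcp_pos: [0.1954, 0.5672, 0.2561]
tool_rot: [0.495, 0.869, -0.0, 0.0]
wrist_force: [-0.8, 0.1, -0.5]
width: 0.0851
t: 1.25
tcp_pos: [0.1954, 0.5672, 0.2561]
tool_rot: [0.632, 0.775, -0.0, 0.0]
wrist_force: [0.4, -0.8, 0.6]
width: 0.0854
t 1.25 tcp [0.1954 0.5672 0.2561] bin [-0.2816  0.4753] yawY 11.61 zax [-0. -0. -1.] F [ 0.4 -0.8  0.6] w 0.0854 j6 0.95
-> [0.4655 0.1465 0.255 ] tool shift units [-0.9329  0.3598  0.0024]
```

```bash
python3 -m crank '0 -0.1 0.04 0 0; 0 -0.1 0.04 0 0; 0 -0.1 0.04 0 0; 0 -0.1 0.04 0 0; 0 -0.1 0.04 0 0' >/dev/null
python3 -m crank '0 -0.1 0.04 0 0; 0 -0.1 0.04 0 0; 0 -0.1 0.04 0 0; 0 -0.1 0.04 0 0; 0 0 0 0 0'
python3 - <<'E'
from h import *
st([.4655,.1465,.255],[.4655,.1465,.118])
c=cap("wrist");cv2.imwrite("pics/w1.png",c["color"][:,:,::-1])
s=cap("scene");crop(s,190,100,190,140,4,"pics/s2.png")
print("exp cap px",proj(c,[.4655,.1465,.14]))
E
```

```text
t: 2.5
tcp_pos: [0.465, 0.1605, 0.2562]
tool_rot: [0.633, 0.774, -0.0, 0.0]
wrist_force: [-1.1, -0.2, -0.2]
width: 0.0858
t 2.5 tcp [0.465  0.1605 0.2562] bin [-0.1008  0.0221] yawY 11.5 zax [ 0.    -0.001 -1.   ] F [-1.1 -0.2 -0.2] w 0.0858 j6 0.03
-> [0.4655 0.1465 0.255 ] tool shift units [-0.0277 -0.0046  0.0024]
-> [0.4655 0.1465 0.118 ] tool shift units [-0.0274 -0.0046  0.2764]
exp cap px [[316.64223249 259.94892127]]
```

View pics/w1.png

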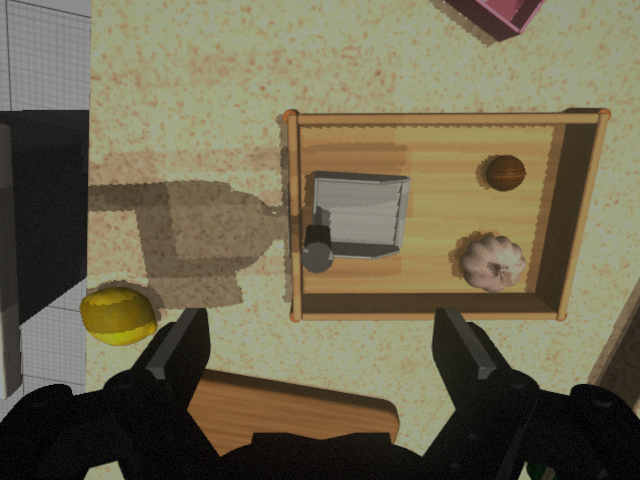

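The wrist view shows the cap at (317,258), as predicted. The walnut is at (505,173), and the mouth lip runs from about (410,178) to (404,255).

Run:
```python
from h import *
c=cap("wrist"); crop(c,280,150,150,130,5,"pics/w2.png")
q=[onz(c,p,.052)[:2] for p in [(608,110),(564,319),(295,320),(288,111)]]
print([w2b(x).round(4) for x in q]); a=q[0]+q[1]-q[2]-q[3]; print("bin yaw",np.degrees(np.arctan2(a[1],a[0])),np.mean(q,0))
print("walnut",w2b(onz(c,(505,173),.024)).round(4))
```

```text
[array([0.1247, 0.1024]), array([ 0.1262, -0.0841]), array([-0.1258, -0.0847]), array([-0.1271,  0.1021])]
bin yaw 11.900152712497283 [0.56590562 0.16815857]
walnut [0.0642 0.0483]
```

View pics/w2.png

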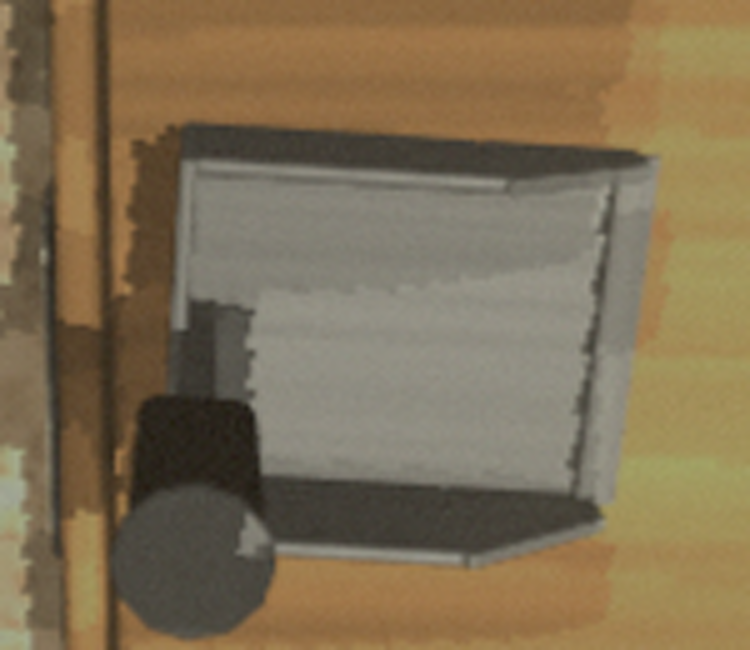

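Run:
```python
from h import *
c=cap("wrist")
for z in(.052,):
  for x,y in[(.128,.093),(.128,-.093),(-.128,-.093),(-.128,.093)]:
    print(proj(c,[*b2w(x,y),z]).round(1))
im=c["color"][:,:,::-1].copy()
for x,y,z in[(.128,.093,.052),(.128,-.093,.052),(-.128,-.093,.052),(-.128,.093,.052),(.12,.085,.008),(-.12,.085,.008),(.066,.045,.024)]:
    p=proj(c,[*b2w(x,y),z])[0]; cv2.drawMarker(im,tuple(int(v) for v in p.round()),(255,0,0),0,10,1)
cv2.imwrite("pics/w3.png",im[80:340,260:640].repeat(2,0).repeat(2,1))
# scoop yaw from lip line (crop coords)
L=[onz(c,(280+x/5-.4,150+y/5-.4),.010)[:2] for x,y in[(657,158),(612,500)]]
v=L[0]-L[1]; print("lip len",np.linalg.norm(v),"yaw",np.degrees(np.arctan2(-v[0],v[1])), [w2b(l) for l in L])
L=[onz(c,(280+x/5-.4,150+y/5-.4),.046)[:2] for x,y in[(275,548),(468,560)]]
v=L[1]-L[0]; print("rim yaw",np.degrees(np.arctan2(v[1],v[0])))
```

```text
[[609.4 123.9]]
[[563.7 328.3]]
[[292.8 328.4]]
[[287.5 124. ]]
lip len 0.06877827610183737 yaw 8.460617212572123 [array([-0.01665073,  0.03936559]), array([-0.02065708, -0.0292959 ])]
rim yaw 7.957824426265022
```

View pics/w3.png

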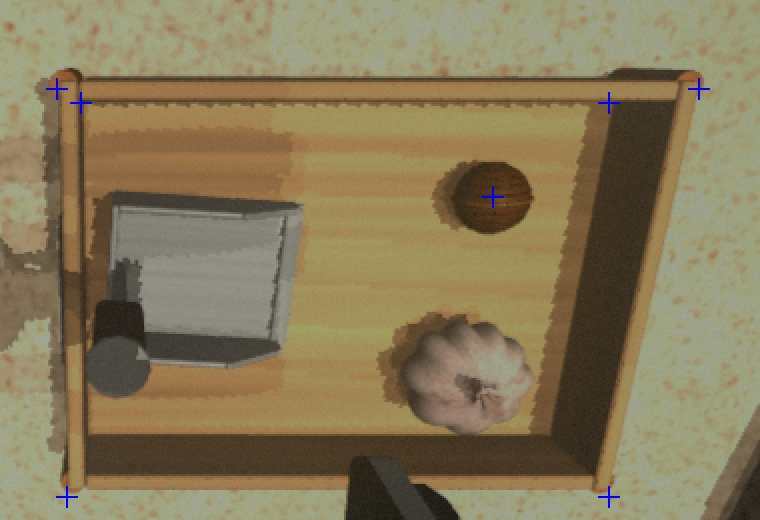

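Scoop yaw is about 8.3°, and the bin's is 11.8°. I'll match the scoop's yaw and then descend on the grip.

```bash
python3 -m crank '0 -0.0275 -0.0045 0.03 0.4; 0 0 0 0 0; 0 0 0 0 0'
python3 - <<'E'
from h import *
st([.4655,.1465,.118])
E
```

```text
t: 3.08
tcp_pos: [0.4638, 0.1498, 0.241]
tool_rot: [0.652, 0.758, -0.0, -0.0]
wrist_force: [0.2, 0.4, -0.1]
width: 0.0855
t 3.08 tcp [0.4638 0.1498 0.241 ] bin [-0.1042  0.0119] yawY 8.61 zax [-0.001  0.    -1.   ] F [ 0.2  0.4 -0.1] w 0.0855 j6 0.06
-> [0.4655 0.1465 0.118 ] tool shift units [-0.0071  0.0025  0.2459]
```

```bash
python3 -m crank '0 -0.007 0.0025 0.05 0; 0 0 0 0.06 0; 0 0 0 0.06 0; 0 0 0 0.05 0; 0 0 0 0 0'
python3 - <<'E'
from h import *
st([.4655,.1465,.118])
c=cap("side");crop(c,240,150,160,120,5,"pics/d2.png")
c=cap("scene");crop(c,190,150,160,120,5,"pics/s3.png")
E
```

```text
t: 3.7
tcp_pos: [0.4643, 0.1463, 0.1295]
tool_rot: [0.652, 0.758, -0.002, -0.001]
wrist_force: [-0.3, -0.7, -0.7]
width: 0.0856
t 3.7 tcp [0.4643 0.1463 0.1295] bin [-0.1044  0.0083] yawY 8.62 zax [-0.004 -0.001 -1.   ] F [-0.3 -0.7 -0.7] w 0.0856 j6 0.05
-> [0.4655 0.1465 0.118 ] tool shift units [0.0001 0.0025 0.0229]
```

View pics/d2.png

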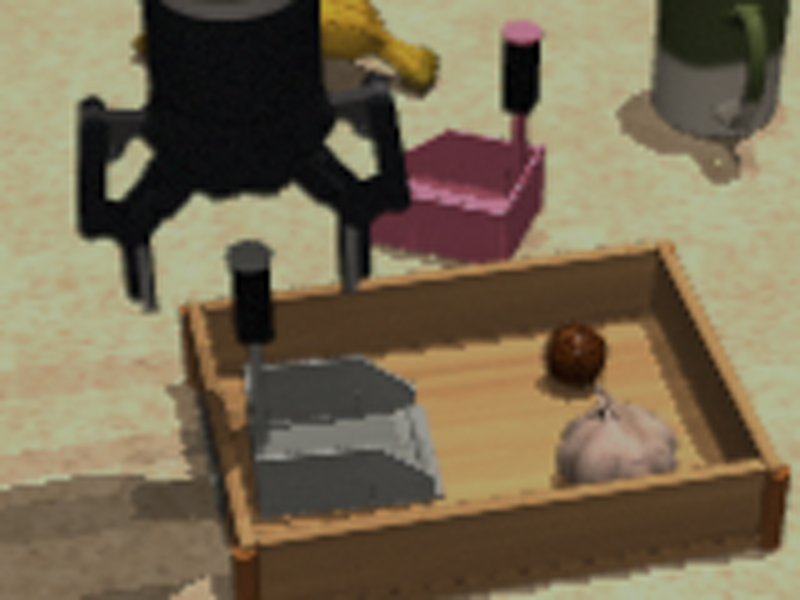

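View pics/s3.png

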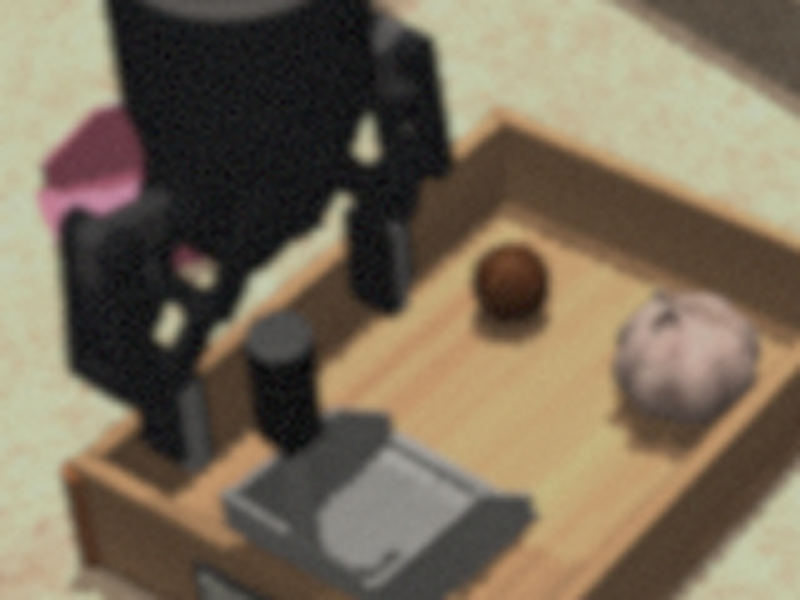

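Both views show the jaws straddling the grip: the midpoint between the fingertips is about (282,380) in the scene crop and the grip is at (285,390).

```bash
python3 -m crank '0 0 0.0025 0.023 0; 0 0 0 0 0; 0.5 0 0 0 0; 1 0 0 0 0; 1 0 0 0 0'
python3 -m crank '1 0 0 0 0; 1 0 0 0 0; 1 0 0 0 0'
python3 - <<'E'
from h import *
st([.4655,.1465,.118])
c=cap("side");crop(c,240,150,160,120,5,"pics/d3.png")
E
```

```text
t: 4.42
tcp_pos: [0.4673, 0.1466, 0.12]
tool_rot: [0.652, 0.758, 0.0, 0.0]
wrist_force: [-0.5, 0.3, 0.6]
width: 0.0318
t: 4.8
tcp_pos: [0.467, 0.1465, 0.1196]
tool_rot: [0.652, 0.758, -0.0, -0.0]
wrist_force: [-0.4, 0.4, -1.3]
width: 0.0174
t 4.8 tcp [0.467  0.1465 0.1196] bin [-0.1017  0.008 ] yawY 8.59 zax [-0. -0. -1.] F [-0.4  0.4 -1.3] w 0.0174 j6 0.05
-> [0.4655 0.1465 0.118 ] tool shift units [ 0.0004 -0.0029  0.0031]
```

View pics/d3.png

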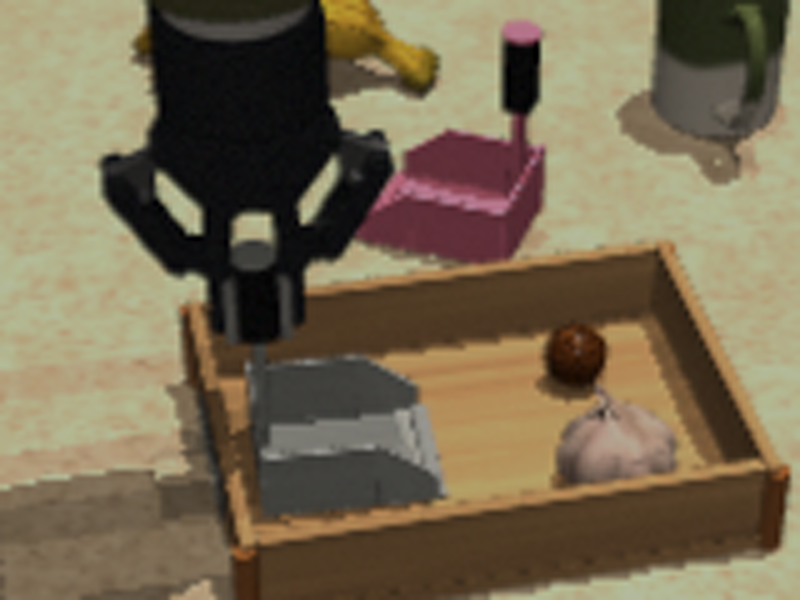

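Gripped: the width reads 17.4 mm and both fingers are on the grip. Next I turn to the bin's yaw and sidestep in line with the walnut.

```bash
python3 -m crank '1 0 0.015 0 -0.2; 1 0 0.01 0 -0.2; 1 0 0 0 0'
python3 - <<'E'
from h import *
st([*b2w(-.075,.043),.119])
E
```

```text
t: 5.22
tcp_pos: [0.48, 0.1486, 0.1198]
tool_rot: [0.631, 0.776, 0.0, 0.0]
wrist_force: [1.2, 0.5, -2.4]
width: 0.0173
t 5.22 tcp [0.48   0.1486 0.1198] bin [-0.0886  0.0074] yawY 11.83 zax [ 0. -0. -1.] F [ 1.2  0.5 -2.4] w 0.0173 j6 -0.01
-> [0.486  0.1863 0.119 ] tool shift units [0.0712 0.0272 0.0015]
```

```bash
python3 -m crank '1 0.015 0.005 0 0; 1 0.02 0.007 0 0; 1 0.02 0.007 0.001 0; 1 0.0165 0.007 0 0; 1 0 0 0 0'
python3 - <<'E'
from h import *
st([*b2w(-.075,.043),.119])
c=cap("side");crop(c,240,150,160,120,5,"pics/d4.png")
c=cap("wrist");cv2.imwrite("pics/w4.png",c["color"][:,:,::-1])
E
```

```text
t: 5.85
tcp_pos: [0.4851, 0.1872, 0.1194]
tool_rot: [0.63, 0.776, 0.0, -0.0]
wrist_force: [-0.2, 0.5, 0.4]
width: 0.0178
t 5.85 tcp [0.4851 0.1872 0.1194] bin [-0.0757  0.0441] yawY 11.86 zax [ 0.  0. -1.] F [-0.2  0.5  0.4] w 0.0178 j6 0.06
-> [0.486  0.1863 0.119 ] tool shift units [-0.0022  0.0014  0.0008]
```

View pics/d4.png

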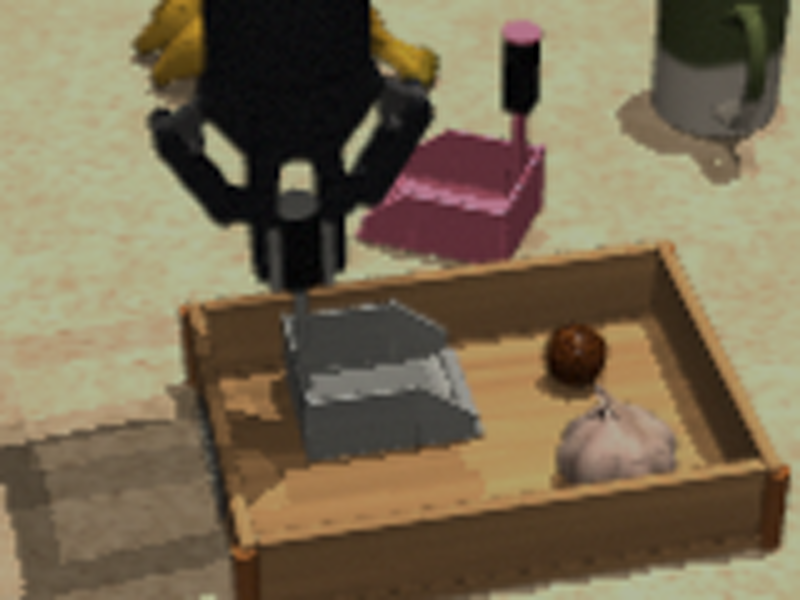

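View pics/w4.png

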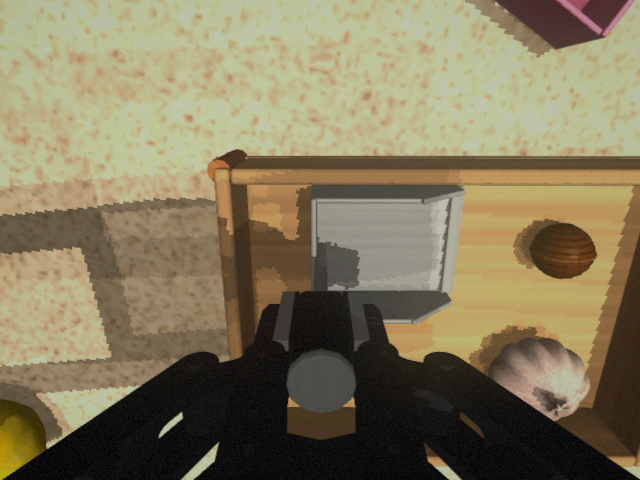

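The scoop is aligned and flat on the floor, and the walnut (563,250) is centred ahead of the mouth. Next I push forward slowly.

```bash
python3 -m crank '1 -0.001 0.012 0 0; 1 -0.001 0.016 0 0; 1 0 0.016 0 0; 1 0 0.016 0 0; 1 0 0.014 0 0'
python3 -m crank '1 0 0.012 0 0; 1 0 0.012 0 0; 1 0 0.012 0 0; 1 0 0.012 0 0; 1 0 0.012 0 0'
python3 - <<'E'
from h import *
st([*b2w(.035,.043),.119])
c=cap("side");crop(c,240,150,160,120,5,"pics/d5.png")
E
```

```text
t: 6.58
tcp_pos: [0.522, 0.1928, 0.1194]
tool_rot: [0.631, 0.776, -0.0, -0.0]
wrist_force: [-4.0, -0.4, 5.1]
width: 0.0174
t: 7.2
tcp_pos: [0.5512, 0.199, 0.1195]
tool_rot: [0.631, 0.776, 0.0, 0.0]
wrist_force: [-4.0, -0.5, 6.1]
width: 0.0176
t 7.2 tcp [0.5512 0.199  0.1195] bin [-0.0086  0.0422] yawY 11.79 zax [ 0. -0. -1.] F [-4.  -0.5  6.1] w 0.0176 j6 0.05
-> [0.5937 0.2087 0.119 ] tool shift units [0.0017 0.0872 0.0009]
```

View pics/d5.png

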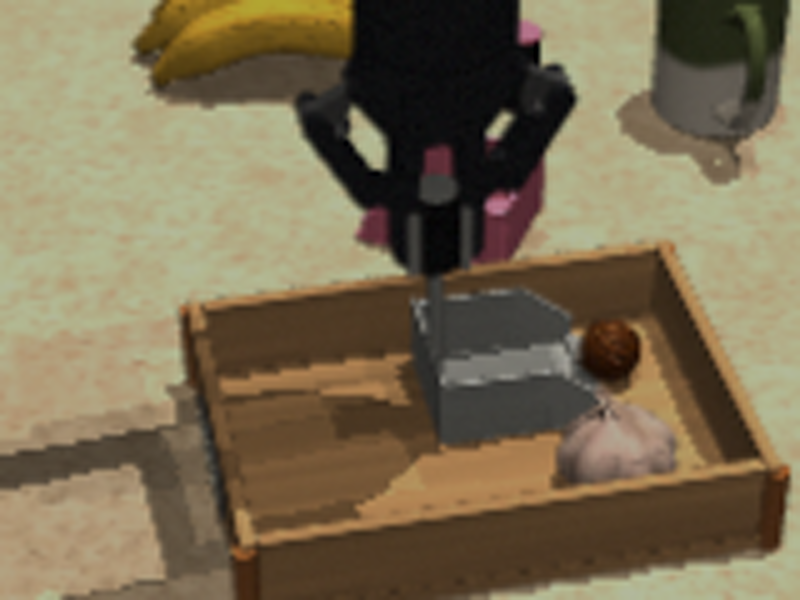

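The walnut now sits at the mouth (610,348) and is being pushed toward the far wall.

```bash
python3 -m crank '1 0 0.012 0 0; 1 0 0.012 0 0; 1 0 0.012 0 0; 1 0 0.012 0 0; 1 0 0.012 0 0'
python3 - <<'E'
from h import *
st([*b2w(.035,.043),.119])
c=cap("side");crop(c,240,150,160,120,5,"pics/d6.png")
E
```

```text
t: 7.88
tcp_pos: [0.5802, 0.2051, 0.1195]
tool_rot: [0.631, 0.776, -0.0, -0.0]
wrist_force: [-5.3, -0.8, 7.0]
width: 0.0173
t 7.88 tcp [0.5802 0.2051 0.1195] bin [0.0211 0.0422] yawY 11.79 zax [-0. -0. -1.] F [-5.3 -0.8  7. ] w 0.0173 j6 0.05
-> [0.5937 0.2087 0.119 ] tool shift units [0.0016 0.0279 0.001 ]
```

View pics/d6.png

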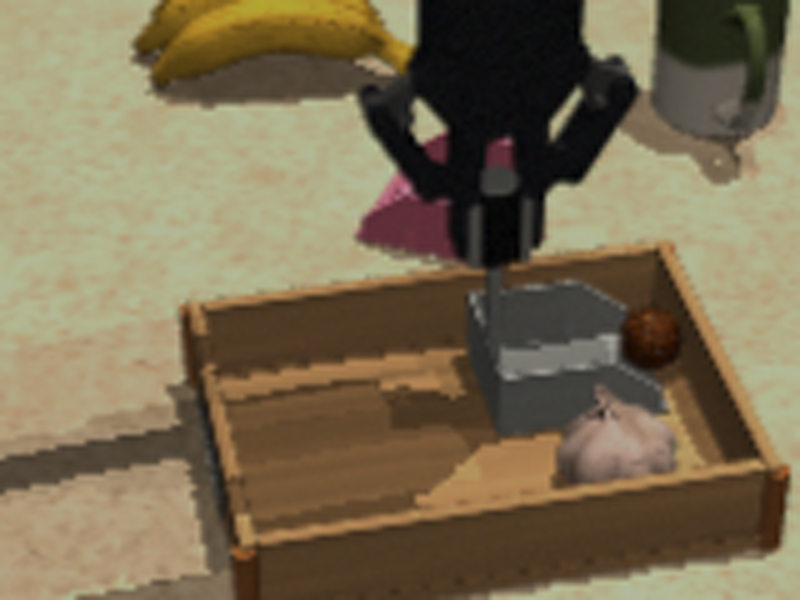

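```bash
python3 -m crank '1 0 0.01 0 0; 1 0 0.01 0 0; 1 0 0 0 0'
python3 - <<'E'
from h import *
st()
c=cap("side");crop(c,240,150,160,120,5,"pics/d7.png")
E
```

```text
t: 8.3
tcp_pos: [0.5904, 0.2072, 0.1193]
tool_rot: [0.631, 0.776, 0.0, 0.0]
wrist_force: [-0.7, 0.2, 2.8]
width: 0.0176
t 8.3 tcp [0.5904 0.2072 0.1193] bin [0.0314 0.0422] yawY 11.79 zax [ 0.001  0.    -1.   ] F [-0.7  0.2  2.8] w 0.0176 j6 0.05
```

View pics/d7.png

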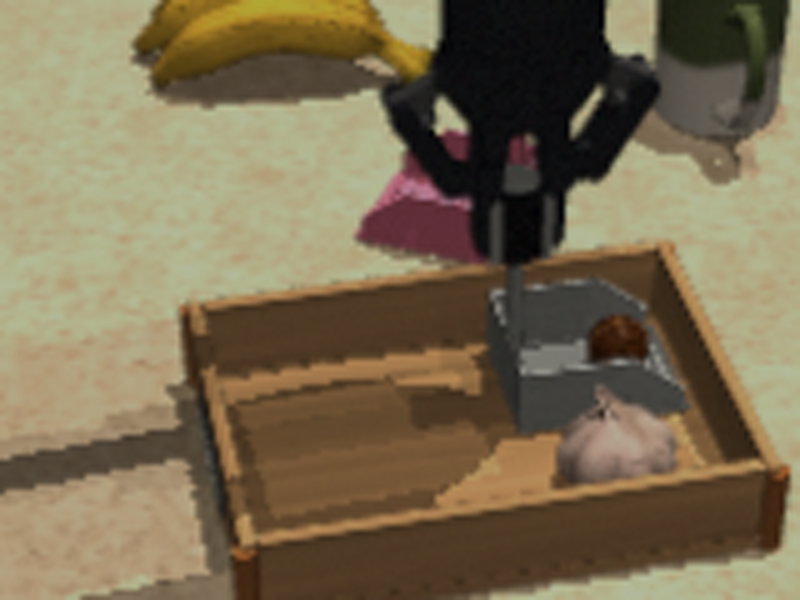

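The walnut is in the pan, behind the ridge at (618,340). I'll let it settle and then lift gently.

```bash
python3 -m crank '1 0 0 0 0; 1 0 0 0 0; 1 0 0 0 0; 1 0 0 -0.004 0; 1 0 0 -0.01 0' >/dev/null
python3 -m crank '1 0 0 -0.016 0; 1 0 0 -0.016 0; 1 0 0 -0.01 0; 1 0 0 0 0'
python3 - <<'E'
from h import *
st()
c=cap("side");crop(c,240,130,160,120,5,"pics/d8.png")
c=cap("wrist");cv2.imwrite("pics/w8.png",c["color"][:,:,::-1])
E
```

```text
t: 9.48
tcp_pos: [0.5903, 0.2072, 0.1482]
tool_rot: [0.631, 0.776, 0.001, 0.0]
wrist_force: [-0.1, -0.5, -1.3]
width: 0.0177
t 9.47 tcp [0.5903 0.2072 0.1482] bin [0.0314 0.0422] yawY 11.79 zax [ 0.001  0.    -1.   ] F [-0.1 -0.5 -1.3] w 0.0177 j6 0.05
```

View pics/d8.png

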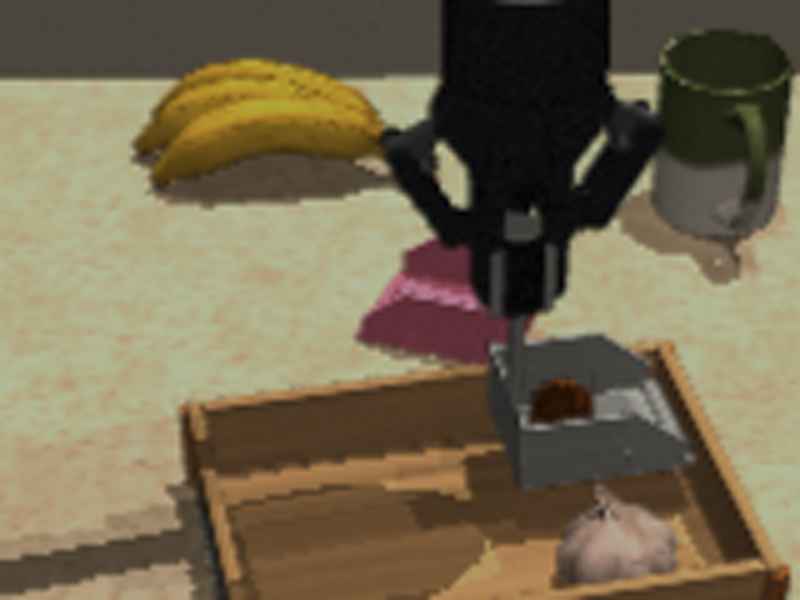

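View pics/w8.png

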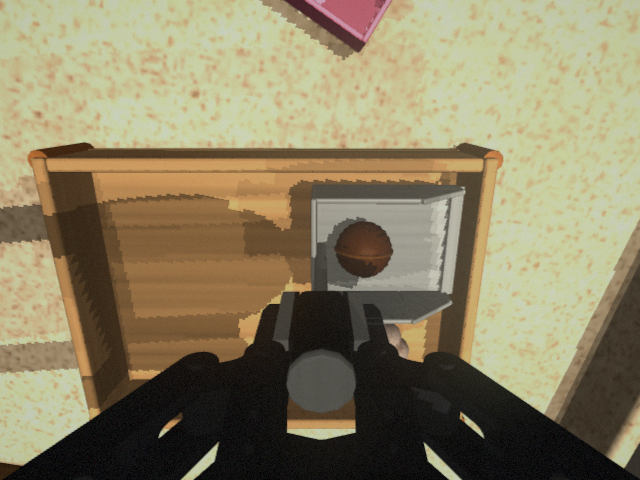

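The walnut rests toward the rear of the pan, at (363,248) in the wrist view. I'll keep lifting until clear of the bin.

```bash
python3 -m crank '1 0 0 -0.01 0; 1 0 0 -0.024 0; 1 0 0 -0.03 0; 1 0 0 -0.03 0; 1 0 0 -0.03 0' >/dev/null
python3 -m crank '1 0 0 -0.02 0; 1 0 0 -0.01 0; 1 0 0 0 0'
python3 - <<'E'
from h import *
st([.42,-.193,.22],[.42,-.193,.1353])
E
```

```text
t: 10.58
tcp_pos: [0.59, 0.2071, 0.2245]
tool_rot: [0.631, 0.776, 0.0, 0.0]
wrist_force: [0.6, 0.1, -1.9]
width: 0.0173
t 10.57 tcp [0.59   0.2071 0.2245] bin [0.031  0.0422] yawY 11.79 zax [ 0.  0. -1.] F [ 0.6  0.1 -1.9] w 0.0173 j6 0.05
-> [ 0.42  -0.193  0.22 ] tool shift units [-0.7139 -0.4962  0.0088]
-> [ 0.42   -0.193   0.1353] tool shift units [-0.7139 -0.4963  0.1782]
```

```bash
python3 -m crank '1 -0.006 -0.003 0 0; 1 -0.012 -0.006 0 0; 1 -0.02 -0.01 0 0; 1 -0.028 -0.014 0 0; 1 -0.036 -0.018 0 0'
python3 -m crank '1 -0.04 -0.021 0 0; 1 -0.04 -0.022 0 0; 1 -0.04 -0.022 0 0; 1 -0.04 -0.022 0 0; 1 -0.04 -0.022 0 0'>/dev/null
python3 -m crank '1 -0.04 -0.022 0 0; 1 -0.04 -0.022 0 0; 1 -0.04 -0.022 0 0; 1 -0.04 -0.022 0 0; 1 -0.04 -0.022 0 0'
python3 -c "
from h import *
st([.47,-.193,.22])"
```

```text
t: 11.2
tcp_pos: [0.575, 0.1506, 0.2243]
tool_rot: [0.631, 0.776, -0.0, 0.0]
wrist_force: [0.3, -0.7, -1.1]
width: 0.0172
t: 12.45
tcp_pos: [0.5082, -0.0678, 0.2244]
tool_rot: [0.631, 0.776, 0.0, 0.0]
wrist_force: [0.1, -0.5, -2.5]
width: 0.0174
t 12.45 tcp [ 0.5082 -0.0678  0.2244] bin [-0.1052 -0.2102] yawY 11.76 zax [ 0. -0. -1.] F [ 0.1 -0.5 -2.5] w 0.0174 j6 -0.44
-> [ 0.47  -0.193  0.22 ] tool shift units [-0.2296 -0.1258  0.0089]
```

```bash
python3 -m crank '1 -0.04 -0.022 0 0; 1 -0.04 -0.022 0 0; 1 -0.038 -0.021 0 0; 1 -0.034 -0.018 0 0; 1 -0.028 -0.014 0 0'>/dev/null
python3 -m crank '1 -0.022 -0.011 0 0; 1 -0.014 -0.007 0 0; 1 -0.008 -0.004 0 0; 1 0 0 0 0; 1 0 0 0 0'
python3 - <<'E'
from h import *
st([.47,-.193,.1353])
c=cap("side");crop(c,180,180,200,150,4,"pics/d9.png")
E
```

```text
t: 13.7
tcp_pos: [0.4738, -0.1876, 0.2243]
tool_rot: [0.631, 0.776, 0.0, -0.0]
wrist_force: [0.2, 1.5, -2.3]
width: 0.0176
t 13.7 tcp [ 0.4738 -0.1876  0.2243] bin [-0.1634 -0.3205] yawY 11.82 zax [-0.  0. -1.] F [ 0.2  1.5 -2.3] w 0.0176 j6 -0.68
-> [ 0.47   -0.193   0.1353] tool shift units [-0.009  -0.0096  0.1779]
```

View pics/d9.png

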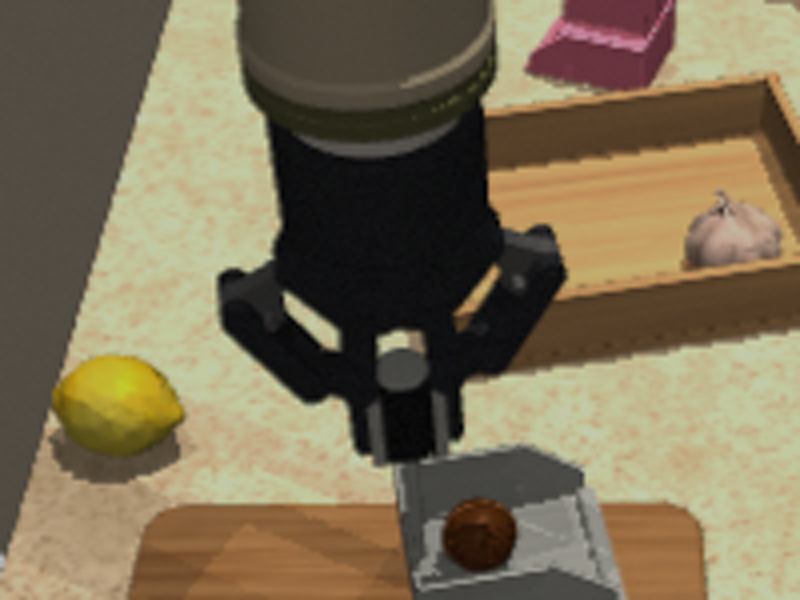

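The walnut is still in the pan and the scoop is over the board. Lowering now.

```bash
python3 -m crank '1 0 0 0.01 0; 1 0 0 0.02 0; 1 0 0 0.026 0; 1 0 0 0.026 0; 1 0 0 0.026 0'>/dev/null
python3 -m crank '1 0 0 0.022 0; 1 0 0 0.014 0; 1 0 0 0.008 0; 1 0 0 0.006 0; 1 0 0 0 0'
python3 -m crank '1 0 0 0.004 0; 1 0 0 0.004 0; 1 0 0 0.004 0; 1 0 0 0 0'
python3 -c "
from h import *
st([.47,-.193,.1353])"
```

```text
t: 15.0
tcp_pos: [0.4737, -0.188, 0.1454]
tool_rot: [0.631, 0.776, 0.0, 0.0]
wrist_force: [1.1, 0.2, -2.3]
width: 0.0177
t: 15.5
tcp_pos: [0.4735, -0.1879, 0.139]
tool_rot: [0.631, 0.776, -0.0, -0.0]
wrist_force: [0.7, -0.3, -2.9]
width: 0.0174
t 15.5 tcp [ 0.4735 -0.1879  0.139 ] bin [-0.1638 -0.3207] yawY 11.79 zax [-0.  0. -1.] F [ 0.7 -0.3 -2.9] w 0.0174 j6 -0.68
-> [ 0.47   -0.193   0.1353] tool shift units [-0.0085 -0.0089  0.0075]
```

```bash
python3 -m crank '1 0 0 0.003 0; 1 0 0 0.003 0; 1 0 0 0 0'
python3 -m crank '1 0 0 0.002 0; 1 0 0 0 0'
python3 - <<'E'
from h import *
st()
c=cap("side");crop(c,180,250,200,150,4,"pics/d10.png")
E
```

```text
t: 15.88
tcp_pos: [0.4735, -0.1879, 0.1361]
tool_rot: [0.631, 0.776, -0.0, -0.0]
wrist_force: [-0.3, -0.3, -1.7]
width: 0.0177
t: 16.12
tcp_pos: [0.4737, -0.188, 0.1355]
tool_rot: [0.631, 0.776, 0.0, 0.0]
wrist_force: [-0.7, 0.1, 0.0]
width: 0.0175
t 16.12 tcp [ 0.4737 -0.188   0.1355] bin [-0.1635 -0.3209] yawY 11.79 zax [ 0. -0. -1.] F [-0.7  0.1  0. ] w 0.0175 j6 -0.68
```

View pics/d10.png

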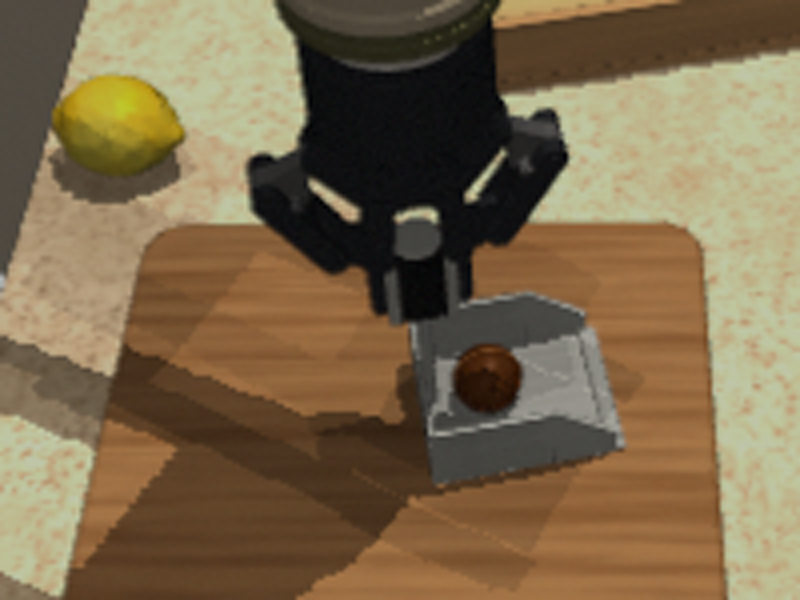

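The weight has come off the wrist, so the scoop stands on the board. I'll open slowly.

```bash
python3 -m crank '1 0 0 0.001 0; 1 0 0 0 0; 0.7 0 0 0 0; 0.6 0 0 0 0; 0.4 0 0 0 0'
python3 -m crank '0 0 0 0 0; 0 0 0 0 0; 0 0 0 0 0; 0 0 0 0 0; 0 0 0 0 0'
python3 - <<'E'
from h import *
st()
c=cap("side");crop(c,180,250,200,150,4,"pics/d11.png")
E
```

```text
t: 16.8
tcp_pos: [0.4737, -0.188, 0.1347]
tool_rot: [0.631, 0.776, 0.0, -0.0]
wrist_force: [-0.1, -0.1, -0.2]
width: 0.0506
t: 17.42
tcp_pos: [0.4737, -0.188, 0.1348]
tool_rot: [0.631, 0.776, -0.0, 0.0]
wrist_force: [-0.1, 0.7, -0.1]
width: 0.0851
t 17.43 tcp [ 0.4737 -0.188   0.1348] bin [-0.1636 -0.3208] yawY 11.79 zax [ 0. -0. -1.] F [-0.1  0.7 -0.1] w 0.0851 j6 -0.68
```

View pics/d11.png

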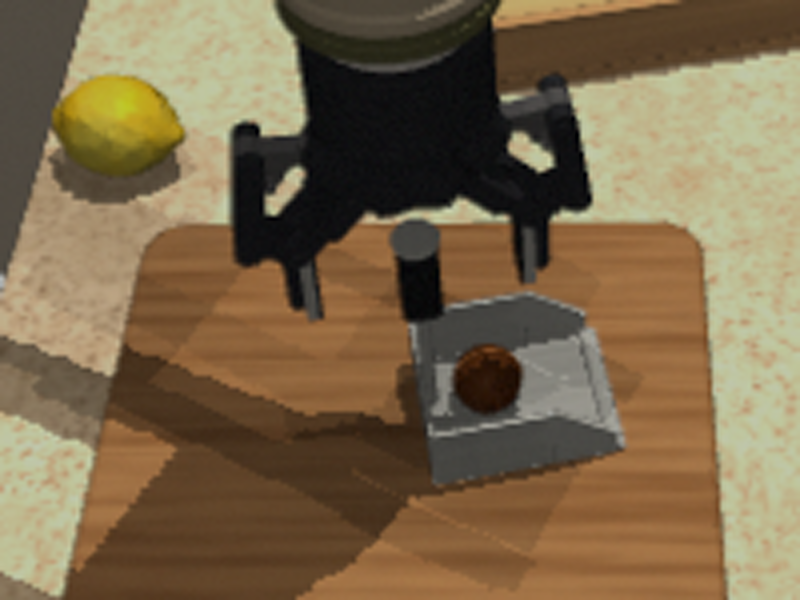

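Released cleanly. I'll retreat straight up and check once more.

```bash
python3 -m crank '0 0 0 -0.02 0; 0 0 0 -0.06 0; 0 0 0 -0.08 0; 0 0 0 -0.08 0; 0 0 0 0 0'
python3 -m crank '0 0 0 0 0; 0 0 0 0 0; 0 0 0 0 0; 0 0 0 0 0; 0 0 0 0 0'
python3 - <<'E'
from h import *
st()
c=cap("side");crop(c,180,250,200,150,4,"pics/d12.png")
s=cap("scene");crop(s,260,280,200,150,4,"pics/s12.png")
E
```

```text
t: 18.1
tcp_pos: [0.4757, -0.189, 0.26]
tool_rot: [0.631, 0.776, 0.001, 0.004]
wrist_force: [0.9, 0.0, 0.7]
width: 0.0854
t: 18.73
tcp_pos: [0.4736, -0.1879, 0.2545]
tool_rot: [0.631, 0.776, -0.0, -0.0]
wrist_force: [0.4, -0.2, -1.0]
width: 0.0851
t 18.73 tcp [ 0.4736 -0.1879  0.2545] bin [-0.1637 -0.3207] yawY 11.79 zax [-0.  0. -1.] F [ 0.4 -0.2 -1. ] w 0.0851 j6 -0.68
```

View pics/d12.png

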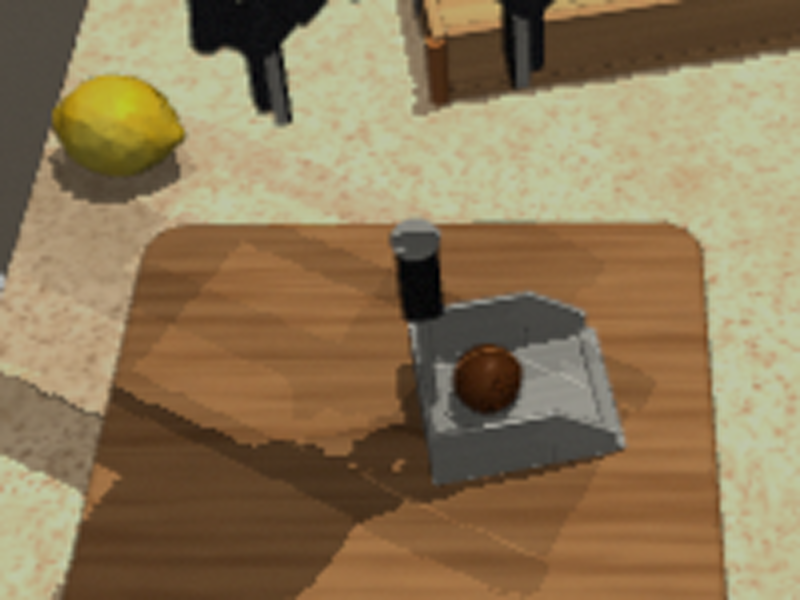

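View pics/s12.png

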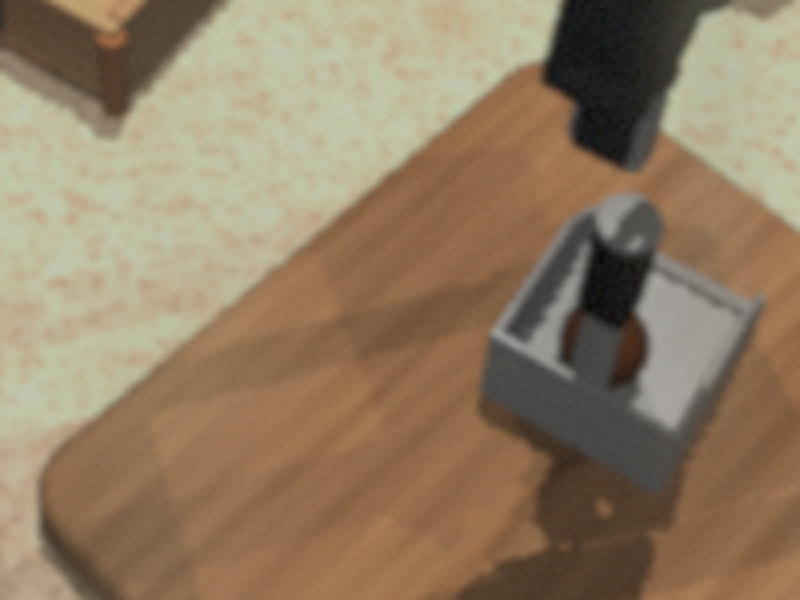

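```bash
python3 -c "
from rig import workorder
print(workorder.close_job())"
```

```text
the job is handed in; nothing more can be done
None
```

The walnut is in the steel scoop, which stands upright and released on the chopping board. I handed the job in at about 19 s; no verdict was reported.

- **How it went:** I gripped the scoop by its black grip (measured width 17.5 mm) and turned it to line up with the bin. I then pushed it along the floor into the far-left corner, where the walnut rolled over the ridge into the pan. The push stopped an estimated few millimetres short of the wall, and the walnut was already behind the ridge by then. I lifted the scoop out, carried it slowly, set it down and let go.
- **Last checks:** Both the side and scene views show the scoop upright, with its middle at about (0.51, -0.18), well inside the board. The walnut lay in the pan and did not shift between the release and the last picture. The gripper was open at TCP z = 0.25 m, touching nothing, with the wrist force near zero.
- **Contact:** The gripper stayed well above the walnut throughout. The largest wrist force I saw was about 9 N, during the push.
- **What disagreed:** The wrist camera put the bin rim about 5 mm off in y from the scene and side views. The walnut and the grip agreed within 2 to 3 mm, so I left clearance to the wall and went ahead.

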